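# Reset the tripped microscope light

## Robot

A 6-joint arm with a two-finger parallel gripper is mounted at the origin on the work surface. World frame = base frame: x ahead of the robot, y to its left, z up, the work surface at z = 0. Lengths are in m, angles in rad, forces in N, time in s.
With the tool pointing down it reaches from about 0.3 to 0.775 m from the base axis. Payload 14.6 kg.
Tool frame: the origin (TCP) lies midway between the tips of the shut fingers; the grasp point (between the pads) lies 19 mm behind it; z points along the fingers, y is the line along which they close (so a half turn about z gives the same grasp; the last joint's range is limited). The gripper opens to 94 mm and grips with 3 to 60 N. Pads are 16 mm wide; open, the fingers measure 119 mm over their backs; the gripper's body (75 mm by 177 mm) begins 78 mm behind the grasp point.
Start: joints at [-1.3, 0.3, 1.521, -0, 1.321, -0.067], TCP at [0.182, -0.519, 0.205] pointing down, gripper open.
Joint ranges: [-3.03, 3.03], [-0.79, 2.21], [0.23, 2.52], [-1.04, 4.18], [0, 3.07], [-2.55, 2.55]. Speed limits (rad/s): [2.22, 2.22, 2.57, 3.14, 3.14, 3.14].

## Interface

Orientations are given as a rotation vector (axis times angle).
In Python, from workcell import ctrl gives the robot as it stands.
- The arm moves only by the tool drive_tool, never from a script. Its argument "rows" is a list that holds one entry, the list of rows, each a list of 7 numbers: the shift along the tool's x, y, z scaled (see below), then the turn, a rotation vector about the tool's x, y, z scaled (see below), then the closure, from 0 (fully open) to 1 (shut). A call has 1 to 10 rows; each row is the pose to reach, as a shift and turn from the pose commanded when the call began, along the tool's axes at that moment; what a row does not reach only later rows make up. The controller multiplies each number of a shift by 0.15 m and each number of a turn by 0.5 rad. A row lasts 1/10 s, in which the tool goes at most 50 mm and 8.59 degrees, less where a joint would pass 70% of its speed; a pose out of reach is approached as far as the arm can. A call with a number of a shift or a turn outside -1 to 1 is refused whole. A call with a gripper value outside its range is refused whole. The fingers move at their own pace and stop on an object; "newtons" is the grip in N (left out, the last holds). Time passes only in rows, so rows that repeat a pose let the fingers close. It gives the time, the measured TCP pose, the force, the opening and the grip force at its end, in the units of the state.
- ctrl.observe(): the state, without advancing time (a new reading comes with each control period).
- ctrl.snapshot(name): name is "scene" or "top" or "wrist"; returns (picture, depth): 400x640x3 uint8, blue, green, red; 400x640 float32, m along the optical axis (not along the pixel's ray), 0 where there is no reading.
- ctrl.camera_params(name): a dict with "fovy" (degrees; the focal length in pixels is half the picture's height over the tangent of half this angle, whatever the lens; pixels are square), "cx", "cy" (the principal point, pixels), "distortion" ([k1, k2, p1, p2, k3] as OpenCV has them; the pictures are not rectified), "T" (4x4, takes a point from camera to world coordinates); the wrist camera has in their place "tool_from_camera" (4x4, takes a point from camera to tool coordinates, whose origin is the TCP and whose axes are the flange's). Camera axes: x right, y down, z forward; pixel columns grow to the right and rows downward; lengths in m; the calibration is good to about 2 mm. A picture is of the moment at which its call begins: read the wrist's pose just before it. camera_params takes no time and is no camera call.
- ctrl.sign_off(): hands the job in; it is judged then, once.
The state is a dict: "time": time; "qpos": joint angles; "joint_vel": joint speeds; "tau": joint torques, N m; "eef_pos": TCP position; "orientation": TCP orientation; "ft_force": force on the tool from outside, world axes, zero at the start; "torque": the same for the moment, N m; "finger_gap": finger opening in m; "grasp_force": force on a finger pad.
Only numpy, scipy, OpenCV 4.12 (cv2) and the standard library are available. Lean on these libraries where they do the work, as an engineer would, in place of code of your own. Each camera call takes 0.05 s, during which the arm holds its last target. There are 200 camera calls.

## Task

The microscope's light unit has tripped. Reach a fingertip into the well with the red ring, gently press the sunken red reset key right down and let it come back up, then press the raised green lamp key right down and let it up too. Do not press the sunken blue key, and leave the bottle, the tube box and the jar standing where they are; nothing is to be picked up.

Things in the scene. Friction and masses are not known exactly. Their poses are not given: they have to be found in the camera images.
- unit: Cream cold-light unit, fixed to the bench, 205 mm (x) by 210 mm (y), flat deck 72 mm above the bench. Origin on the bench, under the midpoint of the two wells; its level x axis points from the front edge (105 mm before the origin, green key side) to the vented rear edge (100 mm behind it), y along the row of wells (at y = +50 and -50 mm; red and blue on either side), z up.
- reset_well: Fixed grey 70 mm square block with a round vertical well, 48 mm across, its mouth marked by a red ring. Origin at the centre of its underside, 30 mm above the bench; the mouth is 44 mm above the origin (74 mm above the bench), the well's floor 10 mm above the origin.
- reset_key_top (a point): Centre of the top of the red reset key: a disc 28 mm across in the middle of the red-ringed well. At rest it lies 20 mm below the mouth (54 mm above the bench); the shut fingers fit round it in the 48 mm well. It moves straight down.
- reset_key (a joint): Travel of the red key: 0 up, 0.006 m fully down. A spring returns it; it starts to move at 1.5 N and is fully down at 5 N.
- hours_well: The same grey block and well as reset_well, but with a blue ring; it sits beside it, in the other place of the unit. Origin at the centre of its underside.
- hours_key (a joint): Travel of the sunken blue key (it wipes the lamp's hour counter): 0 up, 0.006 m fully down. Same size, depth and spring as the red one. Not to be pressed.
- lamp_key_top (a point): Centre of the top of the green lamp key: a disc 28 mm across in a black collar 44 mm across, standing up from the front deck, in the middle 70 mm before the unit's origin. At rest 18 mm above the deck (90 mm above the bench), 6 mm above its collar. It moves straight down.
- lamp_key (a joint): Travel of the green key: 0 up, 0.006 m fully down. Spring return as for the red key (1.5 N to start, 5 N fully down).
- wash_bottle: Loose whitish wash bottle, 68 mm across, 146 mm tall with its orange cap, 180 mm with the thin bent spout, 0.3 kg. Origin at the centre of its underside. Beside the unit, on its +y side.
- tube_box: Loose open blue box of white-capped sample tubes, 130 mm square, 63 mm tall to the caps, 0.45 kg. Origin at the centre of its underside. Beside the unit, on its -y side.
- jar: Loose small amber specimen jar with a white lid, 44 mm across, 55 mm tall, 0.08 kg. Origin at the centre of its underside. Behind the unit.

How it is judged:
On the way, in this order (a step that is already met when the one before it is completed fails the run):
1. the red reset key is pressed down in its well (value of joint reset_key above 0.0045 m and value of joint lamp_key below 0.0015 m), for 0.1 s.
2. the red key is let up again (value of joint reset_key below 0.001 m and value of joint lamp_key below 0.0015 m), for 0.1 s.
3. then the green lamp key is pressed down (value of joint lamp_key above 0.0045 m and value of joint reset_key below 0.001 m), for 0.1 s.
At the end, for the whole second after the job is handed in: All three keys are up again (within 1 mm), after the red and then the green one was pressed at least 4.5 mm of its 6 mm; bottle, tube box and jar stand upright, at rest, within 20 mm of where they were (value of joint each of reset_key, lamp_key, hours_key below 0.001 m and distance of each of wash_bottle, tube_box, jar from where it was at the start of the episode below 0.02 m and angle between each of wash_bottle, tube_box, jar's own z axis and vertical below 0.15 rad and linear speed of each of wash_bottle, tube_box, jar below 0.02 m/s); the robot touches nothing.
It fails at once if the blue key is pressed (more than 1.5 mm) (value of joint hours_key above 0.0015 m).
It fails at once if the red and green keys are pressed both at once (value of joint each of lamp_key, reset_key above 0.003 m).
It fails at once if the light unit or a key is shoved hard (more than 50 N) (contact force between any of the arm, the fingers and unit above 50 N or contact force between any of the arm, the fingers and reset_well above 50 N or contact force between any of the arm, the fingers and hours_well above 50 N).
It fails at once if a bystander is moved more than 20 mm or lifted more than 10 mm (distance of any of wash_bottle, tube_box, jar from where it was at the start of the episode above 0.02 m or height (world z) of any of wash_bottle, tube_box, jar above 0.01 m).
It also fails if it takes over 43 s, if anything falls off the work surface, if the arm or the gripper's body presses on something with over 40 N, if the wrist force passes 120 N, or if a joint passes its speed limit or range.

## Working session

There is one attempt and no reset: what is moved stays moved. The work goes in short steps, Python scripts to look and compute and a tool call to move; the robot and the scene stay as the last step left them, time stands still between calls to the robot, and variables do not carry over. Pictures are saved under pics/ and viewed, at most 10 in all, crops included, and the job is handed in when it is done.

Besides the shell and the picture viewer there is one more tool, called after ">>>" by a JSON object that holds its "name" and its "arguments". drive_tool: Moves the arm, as the interface text tells. Its arguments: {"type":"object","properties":{"rows":{"type":"array"},"newtons":{"type":"number"}},"required":["rows"]}

```bash
mkdir -p pics
cat > h.py <<'E'
import numpy as np, cv2
from workcell import ctrl
from scipy.spatial.transform import Rotation as R
def K(p):
    f=200/np.tan(np.radians(p["fovy"])/2); return np.array([[f,0,p["cx"]],[0,f,p["cy"]],[0,0,1]])
def camT(name,p,s):
    if "T" in p: return np.array(p["T"])
    T=np.eye(4);T[:3,:3]=R.from_rotvec(s["orientation"]).as_matrix();T[:3,3]=s["eef_pos"]
    return T@np.array(p["tool_from_camera"])
def onplane(uv,z,p,T):
    n=cv2.undistortPoints(np.array([[uv]],float),K(p),np.array(p["distortion"],float))[0,0]
    d=T[:3,:3]@np.array([*n,1]);o=T[:3,3];return o+d*(z-o[2])/d[2]
E
python3 - <<'E'
from h import *
s=ctrl.observe();print(s["time"],s["eef_pos"],s["orientation"],s["finger_gap"],s["ft_force"])
for n in("top","scene"):
    im,d=ctrl.snapshot(n);cv2.imwrite(f"pics/{n}1.png",im);np.save(n+"d.npy",d)
    p=ctrl.camera_params(n);print(n,np.round(np.array(p["T"]),3).tolist(),p["fovy"],p["distortion"])
E
```

```text
0.0 [ 0.1822028  -0.51866871  0.20489761] [-3.09580734e+00 -5.27895677e-01  1.93481749e-04] 0.09408674352010823 [-0.24663864 -0.78475444  0.58964486]
top [[0.025, -0.994, 0.104, 0.455], [-0.999, -0.022, 0.025, 0.028], [-0.022, -0.105, -0.994, 1.292], [0.0, 0.0, 0.0, 1.0]] 43.09736582493206 [-0.0745588  0.         0.         0.         0.       ]
scene [[-0.244, 0.634, -0.733, 1.271], [0.97, 0.157, -0.187, 0.228], [-0.004, -0.757, -0.654, 0.689], [0.0, 0.0, 0.0, 1.0]] 53.0832139240518 [-0.07379321  0.          0.          0.          0.        ]
```

View pics/top1.png

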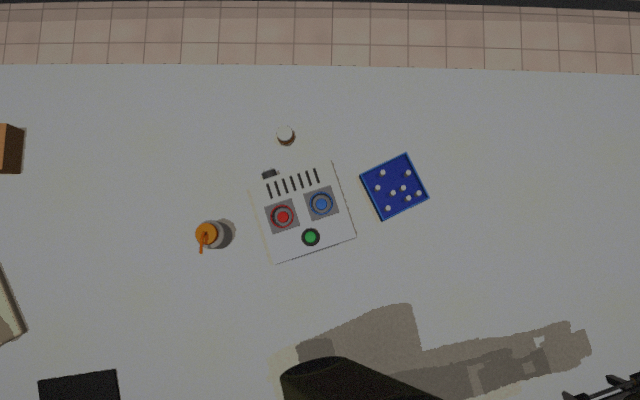

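View pics/scene1.png

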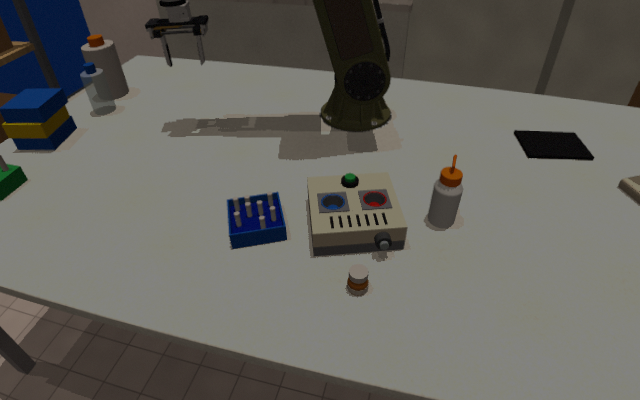

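The top view shows the red well at about (283,216), blue at (321,204), green key at (310,237), bottle at (207,233), box at (394,187) and jar at (285,134). Next I compute their positions with colour masks.

Run:
```python
from h import *
out={}
for n,roi in(("top",(150,270,250,360)),("scene",(165,215,310,400))):
    im=cv2.imread(f"pics/{n}1.png");d=np.load(n+"d.npy");p=ctrl.camera_params(n);T=np.array(p["T"])
    h=cv2.cvtColor(im,cv2.COLOR_BGR2HSV);H,S,V=cv2.split(h)
    M={"red":((H<6)|(H>174))&(S>150),"blue":(H>95)&(H<125)&(S>110),"green":(H>45)&(H<85)&(S>120)}
    for k,m in M.items():
        mm=np.zeros_like(H);r=roi;mm[r[0]:r[1],r[2]:r[3]]=m[r[0]:r[1],r[2]:r[3]]
        N,L,st,c=cv2.connectedComponentsWithStats(mm)
        for i in range(1,N):
            if st[i,4]>15:
                x,y=c[i]
                print(n,k,st[i].tolist(),c[i].round(1),*[ (z,onplane((x,y),z,p,T)[:2].round(4).tolist()) for z in((.09,) if k=="green" else (.054,.074))])
    if n=="top":
        from math import atan2
        for nm,uv,z in(("bottle",(207,233),.146),("jar",(285,131),.055),("boxc",(394,187),.06)):
            print(nm,onplane(uv,z,p,T).round(3))
```

```text
top red [271, 205, 22, 23, 75] [280.7 215.3] (0.054, [0.5444, 0.1556]) (0.074, [0.5429, 0.1536])
top red [278, 212, 11, 10, 89] [282.6 216.5] (0.054, [0.5416, 0.1508]) (0.074, [0.5402, 0.1488])
top blue [310, 192, 23, 23, 107] [320.8 202.4] (0.054, [0.5785, 0.0578]) (0.074, [0.5765, 0.0573])
top blue [316, 199, 11, 11, 98] [321.  203.9] (0.054, [0.5749, 0.0573]) (0.074, [0.573, 0.0568])
top green [305, 231, 11, 12, 107] [310.  236.6] (0.09, [0.4928, 0.0806])
bottle [0.493 0.313 0.146]
jar [0.756 0.152 0.055]
boxc [ 0.62  -0.121  0.06 ]
scene red [363, 191, 24, 16, 110] [374.3 199.9] (0.054, [0.5212, 0.1518]) (0.074, [0.5448, 0.1542])
scene blue [321, 194, 24, 16, 125] [332.8 202.6] (0.054, [0.5554, 0.0554]) (0.074, [0.5779, 0.0608])
scene green [344, 174, 12, 9, 89] [349.4 177.8] (0.09, [0.4953, 0.0828])
```

>>> {"name": "drive_tool", "arguments": {"rows": [[[0.25, -0.23, 0, 0, 0, -0.25, 1], [0.5, -0.46, 0, 0, 0, -0.5, 1], [0.75, -0.69, 0, 0, 0, -0.75, 1], [1, -0.92, 0, 0, 0, -1, 1], [1, -0.92, 0, 0, 0, -1, 1]]], "newtons": 20}}

```text
time: 0.6
eef_pos: [0.2796, -0.3355, 0.2055]
orientation: [-2.865, -1.289, -0.001]
ft_force: [-0.1, -0.4, 0.6]
finger_gap: 0.0574
grasp_force: 0.0
```

```bash
cat > g.py <<'E'
from h import *
import sys
s=ctrl.observe();t=np.array(eval(sys.argv[1]))
Rm=R.from_rotvec(s["orientation"]);want=R.from_matrix(np.array([[-.336,.942,0],[.942,.336,0],[0,0,-1.]]).T@np.eye(3)) if 0 else R.from_matrix(np.column_stack([[-.336,.942,0],[.942,.336,0],[0,0,-1]]))
print("t",round(s["time"],2),"p",np.round(s["eef_pos"],4),"q",np.round(s["qpos"],2),"F",np.round(s["ft_force"],1),"gap",round(s["finger_gap"],3))
print("shift units",(Rm.inv().apply(t-s["eef_pos"])/.15).round(3),"turn units",((Rm.inv()*want).as_rotvec()/.5).round(3))
E
python3 g.py "[.5416,.151,.2]"; python3 -c "
from h import *;print(ctrl.camera_params('wrist'))"
```

```text
t 0.6 p [ 0.2796 -0.3355  0.2055] q [-0.96  0.04  1.82  0.    1.28 -0.24] F [-0.1 -0.4  0.6] gap 0.057
shift units [ 3.586 -0.843  0.039] turn units [ 1.000e-03 -1.000e-03 -2.135e+00]
{'fovy': 58.69198980770628, 'cx': 318.32985986917794, 'cy': 198.85795868689578, 'distortion': array([-0.03066372,  0.        ,  0.        ,  0.        ,  0.        ]), 'tool_from_camera': array([[ 3.61658299e-05, -9.59011946e-01, -2.83365642e-01,
         8.27083429e-02],
       [ 9.99999376e-01,  3.51120004e-04, -1.06068777e-03,
        -1.02679574e-03],
       [ 1.11670759e-03, -2.83365426e-01,  9.59011360e-01,
        -1.78931304e-01],
       [ 0.00000000e+00,  0.00000000e+00,  0.00000000e+00,
         1.00000000e+00]])}
```

>>> {"name": "drive_tool", "arguments": {"rows": [[[0.25, -0.06, 0, 0, 0, -0.25, 1], [0.5, -0.12, 0, 0, 0, -0.5, 1], [0.75, -0.18, 0, 0, 0, -0.75, 1], [1, -0.24, 0, 0, 0, -1, 1], [1, -0.24, 0, 0, 0, -1, 1]]]}}

```text
time: 1.1
eef_pos: [0.3529, -0.201, 0.2054]
orientation: [-2.458, -1.957, -0.001]
ft_force: [-0.7, -0.2, -0.5]
finger_gap: 0.0175
grasp_force: 0.0
```

```bash
python3 g.py "[.5416,.151,.2]"
```

```text
t 1.1 p [ 0.3529 -0.201   0.2054] q [-0.61 -0.03  1.89  0.    1.28 -0.38] F [-0.7 -0.2 -0.5] gap 0.017
shift units [2.569 0.7   0.037] turn units [ 0.000e+00 -1.000e-03 -1.137e+00]
```

>>> {"name": "drive_tool", "arguments": {"rows": [[[0.25, 0.07, 0, 0, 0, -0.25, 1], [0.5, 0.14, 0, 0, 0, -0.5, 1], [0.75, 0.2, 0, 0, 0, -0.75, 1], [1, 0.27, 0, 0, 0, -1, 1], [1, 0.27, 0, 0, 0, -1, 1]]]}}

```text
time: 1.6
eef_pos: [0.4269, -0.0648, 0.2052]
orientation: [-1.899, -2.502, -0.0]
ft_force: [-0.5, 0.1, -0.5]
finger_gap: 0.0006
grasp_force: 0.0
```

```bash
python3 g.py "[.5416,.151,.2]"
```

```text
t 1.6 p [ 0.4269 -0.0648  0.2052] q [-0.24  0.03  1.83  0.    1.28 -0.51] F [-0.5  0.1 -0.5] gap 0.001
shift units [1.18  1.124 0.035] turn units [-0.    -0.001 -0.14 ]
```

>>> {"name": "drive_tool", "arguments": {"rows": [[[0.25, 0.25, 0, 0, 0, -0.07, 1], [0.5, 0.5, 0, 0, 0, -0.14, 1], [0.75, 0.75, 0, 0, 0, -0.14, 1], [1, 1, 0, 0, 0, -0.14, 1], [1, 1, 0, 0, 0, -0.14, 1], [1, 1, 0, 0, 0, -0.14, 1]]]}}

```text
time: 2.2
eef_pos: [0.5312, 0.1173, 0.2046]
orientation: [-1.818, -2.561, 0.002]
ft_force: [-0.2, 0.1, -0.2]
finger_gap: 0.0002
grasp_force: 0.0
```

```bash
python3 g.py "[.5416,.151,.2]"
cat > w.py <<'E'
from h import *
import sys
s=ctrl.observe();im,d=ctrl.snapshot("wrist");cv2.imwrite(f"pics/{sys.argv[1]}.png",im)
p=ctrl.camera_params("wrist");T=camT("wrist",p,s)
H,S,V=cv2.split(cv2.cvtColor(im,cv2.COLOR_BGR2HSV))
for k,m in {"red":((H<6)|(H>174))&(S>150),"blue":(H>95)&(H<125)&(S>110),"green":(H>45)&(H<85)&(S>120)}.items():
    N,L,st,c=cv2.connectedComponentsWithStats(m.astype(np.uint8))
    for i in range(1,N):
        if st[i,4]>200:
            b=st[i];bc=(b[0]+b[2]/2-.5,b[1]+b[3]/2-.5)
            print(k,b.tolist(),c[i].round(1),*[(z,onplane(c[i],z,p,T)[:2].round(4).tolist(),onplane(bc,z,p,T)[:2].round(4).tolist()) for z in((.09,) if k=="green" else (.054,.074))])
E
python3 w.py wrist1
```

```text
t 2.2 p [0.5312 0.1173 0.2046] q [ 0.15  0.29  1.54 -0.    1.32 -0.19] F [-0.2  0.1 -0.2] gap 0.0
shift units [0.189 0.14  0.031] turn units [-0.003 -0.    -0.012]
red [309, 126, 64, 63, 678] [340.3 156.5] (0.054, [0.5404, 0.15], [0.5408, 0.1497]) (0.074, [0.5381, 0.1528], [0.5385, 0.1525])
red [326, 139, 28, 29, 645] [339.  153.1] (0.054, [0.5382, 0.1526], [0.5386, 0.1529]) (0.074, [0.536, 0.1552], [0.5364, 0.1555])
blue [330, 234, 40, 51, 503] [352.6 252.4] (0.054, [0.586, 0.0625], [0.5857, 0.0546]) (0.074, [0.581, 0.0706], [0.5807, 0.0632])
green [245, 200, 34, 35, 913] [261.4 217.4] (0.09, [0.4898, 0.082], [0.4898, 0.0823])
```

View pics/wrist1.png

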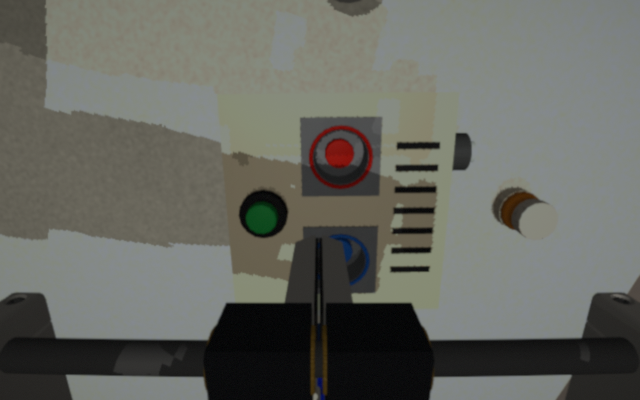

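The wrist view puts the red ring's centre at (340,157) and the green key at (262,217). That gives red at about (0.539, 0.152) and green at about (0.4905, 0.0815). I'll move above the red well next.

```bash
python3 g.py "[.539,.152,.1]"
```

```text
t 2.25 p [0.5307 0.1163 0.2049] q [ 0.15  0.29  1.54 -0.    1.32 -0.19] F [-0.3 -0.6 -0.2] gap 0.001
shift units [0.207 0.131 0.699] turn units [-0.003  0.    -0.014]
```

>>> {"name": "drive_tool", "arguments": {"rows": [[[0.21, 0.13, 0.05, 0, 0, -0.014, 1], [0.21, 0.13, 0.2, 0, 0, -0.014, 1], [0.21, 0.13, 0.4, 0, 0, -0.014, 1], [0.21, 0.13, 0.6, 0, 0, -0.014, 1], [0.21, 0.13, 0.7, 0, 0, -0.014, 1], [0.21, 0.13, 0.7, 0, 0, -0.014, 1], [0.21, 0.13, 0.7, 0, 0, -0.014, 1], [0.21, 0.13, 0.7, 0, 0, -0.014, 1]]]}}

```text
time: 3.05
eef_pos: [0.5394, 0.1529, 0.1019]
orientation: [1.809, 2.567, 0.002]
ft_force: [0.8, 0.2, -0.5]
finger_gap: 0.0007
grasp_force: 0.0
```

```bash
python3 g.py "[.539,.152,.057]"; python3 w.py wrist2
```

```text
t 3.05 p [0.5394 0.1529 0.1019] q [ 0.21  0.43  1.6  -0.    1.11 -0.13] F [ 0.8  0.2 -0.5] gap 0.001
shift units [-0.004 -0.005  0.299] turn units [0.004 0.001 0.   ]
red [274, 192, 89, 74, 1004] [317.7 222. ] (0.054, [0.5382, 0.153], [0.54, 0.1486]) (0.074, [0.5357, 0.1599], [0.5374, 0.1559])
red [299, 201, 39, 41, 1192] [317.8 219.7] (0.054, [0.5377, 0.1546], [0.5382, 0.1538]) (0.074, [0.5353, 0.1614], [0.5357, 0.1606])
green [183, 293, 44, 48, 1370] [203.4 314.5] (0.09, [0.4874, 0.0838], [0.4883, 0.0826])
```

View pics/wrist2.png

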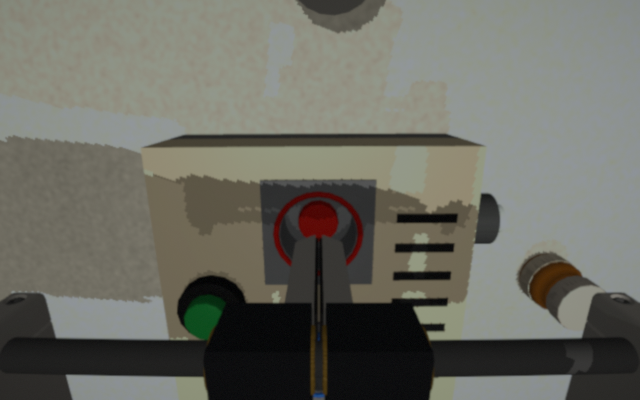

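The finger lines up with the red key, both at column 318. Descending to just above the key.

>>> {"name": "drive_tool", "arguments": {"rows": [[[0, 0, 0.1, 0, 0, 0, 1], [0, 0, 0.2, 0, 0, 0, 1], [0, 0, 0.25, 0, 0, 0, 1], [0, 0, 0.28, 0, 0, 0, 1], [0, 0, 0.3, 0, 0, 0, 1], [0, 0, 0.3, 0, 0, 0, 1], [0, 0, 0.3, 0, 0, 0, 1]]]}}

```text
time: 3.8
eef_pos: [0.5391, 0.1537, 0.0559]
orientation: [1.808, 2.568, 0.001]
ft_force: [-0.1, -0.3, -1.0]
finger_gap: 0.0005
grasp_force: 0.0
```

>>> {"name": "drive_tool", "arguments": {"rows": [[[0, 0, 0.01, 0, 0, 0, 1], [0, 0, 0.02, 0, 0, 0, 1], [0, 0, 0.03, 0, 0, 0, 1], [0, 0, 0.03, 0, 0, 0, 1], [0, 0, 0.03, 0, 0, 0, 1]]]}}

```text
time: 4.3
eef_pos: [0.5391, 0.1537, 0.0512]
orientation: [1.808, 2.568, 0.001]
ft_force: [1.2, 0.4, 3.2]
finger_gap: -0.0001
grasp_force: 1.6
```

>>> {"name": "drive_tool", "arguments": {"rows": [[[0, 0, 0.01, 0, 0, 0, 1], [0, 0, 0.018, 0, 0, 0, 1], [0, 0, 0.018, 0, 0, 0, 1], [0, 0, 0.018, 0, 0, 0, 1]]]}}

```text
time: 4.7
eef_pos: [0.5391, 0.1537, 0.0484]
orientation: [1.808, 2.569, 0.001]
ft_force: [2.4, 1.0, 3.8]
finger_gap: 0.0006
grasp_force: 2.4
```

>>> {"name": "drive_tool", "arguments": {"rows": [[[0, 0, 0.005, 0, 0, 0, 1], [0, 0, 0.005, 0, 0, 0, 1], [0, 0, 0.005, 0, 0, 0, 1]]]}}

```text
time: 5.0
eef_pos: [0.5391, 0.1537, 0.0482]
orientation: [1.808, 2.568, 0.001]
ft_force: [-0.8, 0.0, 11.0]
finger_gap: 0.0002
grasp_force: 5.4
```

At 11 N with the travel stopped, the red key is at the bottom. Lifting out.

>>> {"name": "drive_tool", "arguments": {"rows": [[[0, 0, 0, 0, 0, 0, 1], [0, 0, -0.05, 0, 0, 0, 1], [0, 0, -0.15, 0, 0, 0, 1], [0, 0, -0.3, 0, 0, 0, 1], [0, 0, -0.45, 0, 0, 0, 1], [0, 0, -0.55, 0, 0, 0, 1], [0, 0, -0.55, 0, 0, 0, 1], [0, 0, -0.55, 0, 0, 0, 1]]]}}

```text
time: 5.8
eef_pos: [0.5385, 0.1535, 0.1297]
orientation: [-1.808, -2.569, 0.001]
ft_force: [0.9, -0.0, -0.9]
finger_gap: 0.0005
grasp_force: 0.0
```

```bash
python3 g.py "[.490,.082,.13]"
```

```text
t 5.8 p [0.5385 0.1535 0.1297] q [ 0.21  0.39  1.58 -0.    1.17 -0.13] F [ 0.9 -0.  -0.9] gap 0.0
shift units [-0.34  -0.465 -0.001] turn units [-0.001 -0.     0.003]
```

>>> {"name": "drive_tool", "arguments": {"rows": [[[-0.1, -0.14, 0, 0, 0, 0, 1], [-0.2, -0.28, 0, 0, 0, 0, 1], [-0.34, -0.465, 0, 0, 0, 0, 1], [-0.34, -0.465, 0.1, 0, 0, 0, 1], [-0.34, -0.465, 0.19, 0, 0, 0, 1], [-0.34, -0.465, 0.19, 0, 0, 0, 1], [-0.34, -0.465, 0.19, 0, 0, 0, 1]]]}}

```text
time: 6.5
eef_pos: [0.49, 0.0821, 0.1011]
orientation: [-1.808, -2.568, 0.002]
ft_force: [0.0, 0.2, -0.2]
finger_gap: 0.0005
grasp_force: 0.0
```

```bash
python3 g.py "[.490,.082,.093]"; python3 w.py wrist3
python3 - <<'E'
from h import *
im,d=ctrl.snapshot("scene");cv2.imwrite("pics/scene3.png",cv2.resize(im[110:260,230:430],None,fx=4,fy=4,interpolation=cv2.INTER_CUBIC))
E
```

```text
t 6.5 p [0.49   0.0821 0.1011] q [ 0.09  0.3   1.78 -0.    1.06 -0.25] F [ 0.   0.2 -0.2] gap 0.0
shift units [-0.    -0.     0.054] turn units [-0.003 -0.001  0.003]
red [391, 107, 95, 95, 1526] [439.4 152.7] (0.054, [0.546, 0.1531], [0.5456, 0.1521]) (0.074, [0.5386, 0.1538], [0.5381, 0.1528])
red [405, 129, 44, 42, 1465] [426.1 149.1] (0.054, [0.537, 0.1524], [0.5374, 0.1522]) (0.074, [0.5304, 0.1531], [0.5307, 0.1529])
blue [383, 267, 84, 74, 1837] [424.5 291.4] (0.054, [0.579, 0.0584], [0.5832, 0.0493]) (0.074, [0.5686, 0.0674], [0.5724, 0.0591])
blue [428, 377, 21, 23, 291] [437.7 390.7] (0.054, [0.6271, -0.0201], [0.6261, -0.0176]) (0.074, [0.6125, -0.0041], [0.6116, -0.0018])
green [295, 219, 48, 52, 763] [318.7 233.3] (0.09, [0.4871, 0.0886], [0.4894, 0.082])
```

View pics/wrist3.png

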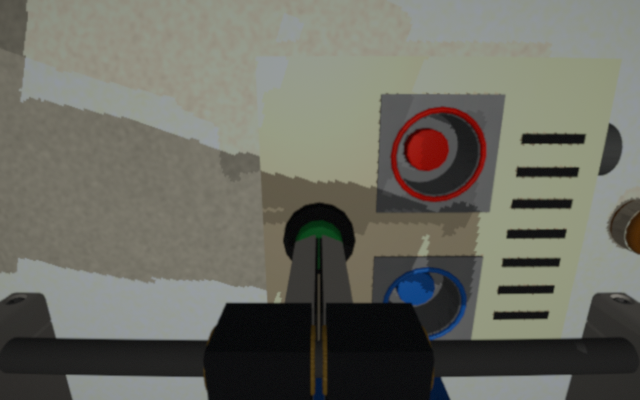

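View pics/scene3.png

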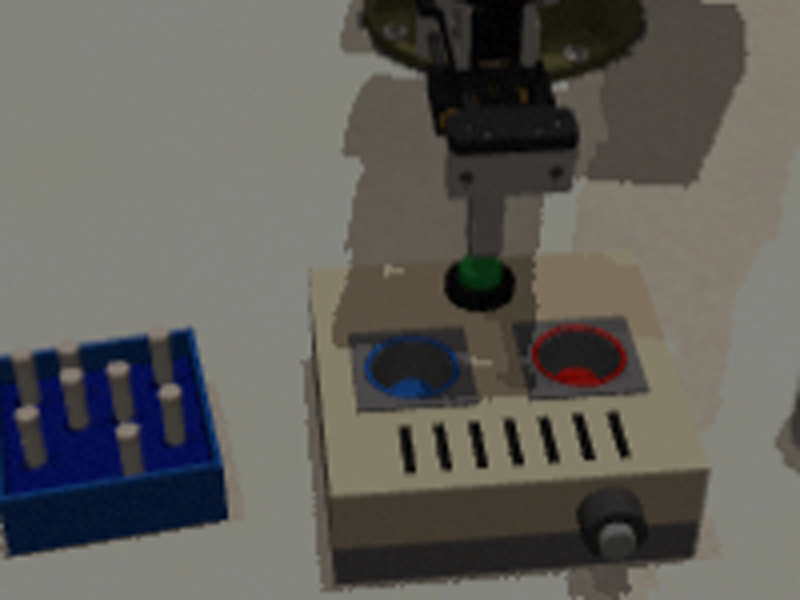

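The wrist view shows the finger over the green key, both at column 319. The red key, at (426,149), looks up again, and the scene view agrees. Pressing green next.

>>> {"name": "drive_tool", "arguments": {"rows": [[[0, 0, 0.04, 0, 0, 0, 1], [0, 0, 0.06, 0, 0, 0, 1], [0, 0, 0.07, 0, 0, 0, 1], [0, 0, 0.08, 0, 0, 0, 1], [0, 0, 0.09, 0, 0, 0, 1], [0, 0, 0.095, 0, 0, 0, 1], [0, 0, 0.095, 0, 0, 0, 1]]]}}

```text
time: 7.3
eef_pos: [0.4906, 0.0822, 0.0881]
orientation: [1.808, 2.569, 0.001]
ft_force: [-3.2, 0.7, 13.0]
finger_gap: 0.0004
grasp_force: 6.5
```

>>> {"name": "drive_tool", "arguments": {"rows": [[[0, 0, 0.01, 0, 0, 0, 1], [0, 0, 0.015, 0, 0, 0, 1], [0, 0, 0.015, 0, 0, 0, 1], [0, 0, 0.015, 0, 0, 0, 1]]]}}

```text
time: 7.7
eef_pos: [0.4908, 0.0822, 0.0876]
orientation: [1.807, 2.568, 0.002]
ft_force: [-13.6, -1.1, 36.3]
finger_gap: 0.0005
grasp_force: 18.2
```

Run:
```python
from h import *
s=ctrl.observe();print(np.round(s["ft_force"],1),np.round(s["torque"],2),np.round(s["eef_pos"],4),np.round(s["qpos"],2))
```

```text
[-13.6  -1.1  36.3] [-0.17  2.75 -0.02] [0.4908 0.0822 0.0876] [ 0.09  0.32  1.79  0.    1.03 -0.25]
```

>>> {"name": "drive_tool", "arguments": {"rows": [[[0, 0, -0.04, 0, 0, 0, 1], [0, 0, -0.1, 0, 0, 0, 1], [0, 0, -0.2, 0, 0, 0, 1], [0, 0, -0.3, 0, 0, 0, 1], [0, 0, -0.3, 0, 0, 0, 1]]]}}

```text
time: 8.2
eef_pos: [0.491, 0.0821, 0.1315]
orientation: [1.807, 2.567, 0.002]
ft_force: [0.1, -0.2, 0.1]
finger_gap: 0.0008
grasp_force: 0.0
```

```bash
python3 g.py "[.490,.082,.11]"
python3 - <<'E'
from h import *
for n in("wrist","scene","top"):
    s=ctrl.observe();im,d=ctrl.snapshot(n);p=ctrl.camera_params(n);T=camT(n,p,s)
    if n=="wrist": cv2.imwrite("pics/wrist4.png",im)
    v,u=np.nonzero(d>0);q=cv2.undistortPoints(np.column_stack([u,v]).astype(float).reshape(-1,1,2),K(p),np.array(p["distortion"]))[:,0]
    z=d[v,u];P=np.column_stack([q*z[:,None],z])@T[:3,:3].T+T[:3,3]
    H,S,V=cv2.split(cv2.cvtColor(im,cv2.COLOR_BGR2HSV));H,S=H[v,u],S[v,u]
    near=np.hypot(P[:,0]-.49,P[:,1]-.082)<.03
    g=near&(H>45)&(H<85)&(S>120)
    deck=(np.hypot(P[:,0]-.50,P[:,1]-.13)<.012)
    r=(np.hypot(P[:,0]-.539,P[:,1]-.153)<.016)&((H<6)|(H>174))&(S>150)
    for k,m in(("green",g),("deck",deck),("redkey",r)):
        if m.sum(): print(n,k,m.sum(),np.median(P[m],0).round(4),np.percentile(P[m,2],[10,90]).round(4))
E
```

```text
t 8.2 p [0.491  0.0821 0.1315] q [ 0.09  0.26  1.75 -0.    1.12 -0.25] F [ 0.1 -0.2  0.1] gap 0.001
shift units [ 0.002 -0.007  0.143] turn units [0.005 0.001 0.003]
wrist green 1270 [0.4875 0.0858 0.0932] [0.0868 0.0942]
wrist deck 2975 [0.4977 0.1211 0.241 ] [0.0713 0.2519]
wrist redkey 1134 [0.5373 0.1523 0.0534] [0.0521 0.0544]
scene green 105 [0.4993 0.0843 0.0935] [0.0844 0.0968]
scene deck 185 [0.5003 0.1279 0.4265] [0.0725 0.4404]
scene redkey 25 [0.5343 0.1523 0.0543] [0.0537 0.0553]
top deck 147 [0.5    0.1293 0.4367] [0.4291 0.442 ]
top redkey 1 [0.5549 0.1523 0.0571] [0.0571 0.0571]
```

View pics/wrist4.png

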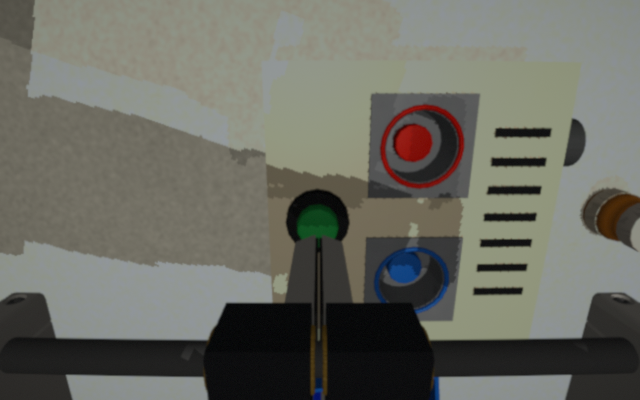

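The earlier press stopped dead at z ≈ 0.088, and depth puts the green key's resting top at about 0.094, higher than the listed 0.090. It may already have been fully down. A slow second press will show where contact begins and how stiff it is.

>>> {"name": "drive_tool", "arguments": {"rows": [[[0, 0, 0.06, 0, 0, 0, 1], [0, 0, 0.15, 0, 0, 0, 1], [0, 0, 0.21, 0, 0, 0, 1], [0, 0, 0.235, 0, 0, 0, 1], [0, 0, 0.235, 0, 0, 0, 1], [0, 0, 0.235, 0, 0, 0, 1]]]}}

```text
time: 8.95
eef_pos: [0.4905, 0.0821, 0.0949]
orientation: [1.808, 2.569, 0.0]
ft_force: [0.0, -0.3, -0.2]
finger_gap: 0.0004
grasp_force: 0.0
```

>>> {"name": "drive_tool", "arguments": {"rows": [[[0, 0, 0.006, 0, 0, 0, 1], [0, 0, 0.013, 0, 0, 0, 1], [0, 0, 0.013, 0, 0, 0, 1], [0, 0, 0.013, 0, 0, 0, 1]]]}}

```text
time: 9.35
eef_pos: [0.4907, 0.0821, 0.0931]
orientation: [1.808, 2.568, 0.001]
ft_force: [1.7, 0.6, 2.5]
finger_gap: 0.0003
grasp_force: 1.0
```

>>> {"name": "drive_tool", "arguments": {"rows": [[[0, 0, 0.006, 0, 0, 0, 1], [0, 0, 0.013, 0, 0, 0, 1], [0, 0, 0.013, 0, 0, 0, 1], [0, 0, 0.013, 0, 0, 0, 1]]]}}

```text
time: 9.75
eef_pos: [0.4906, 0.0821, 0.091]
orientation: [1.808, 2.568, 0.001]
ft_force: [2.3, 0.1, 1.6]
finger_gap: 0.0006
grasp_force: 1.6
```

>>> {"name": "drive_tool", "arguments": {"rows": [[[0, 0, 0.006, 0, 0, 0, 1], [0, 0, 0.013, 0, 0, 0, 1], [0, 0, 0.013, 0, 0, 0, 1], [0, 0, 0.013, 0, 0, 0, 1]]]}}

```text
time: 10.15
eef_pos: [0.4905, 0.0821, 0.089]
orientation: [1.808, 2.569, 0.0]
ft_force: [4.1, 0.6, 4.5]
finger_gap: 0.0004
grasp_force: 2.2
```

The key is springy from about z = 0.094, with force rising smoothly, so this is normal key travel. I'll finish this press and then lift.

>>> {"name": "drive_tool", "arguments": {"rows": [[[0, 0, 0.006, 0, 0, 0, 1], [0, 0, 0.01, 0, 0, 0, 1], [0, 0, 0.01, 0, 0, 0, 1], [0, 0, 0.01, 0, 0, 0, 1]]]}}

```text
time: 10.55
eef_pos: [0.4906, 0.0821, 0.0881]
orientation: [1.808, 2.568, 0.001]
ft_force: [0.8, -0.5, 12.8]
finger_gap: 0.0005
grasp_force: 6.4
```

>>> {"name": "drive_tool", "arguments": {"rows": [[[0, 0, -0.04, 0, 0, 0, 1], [0, 0, -0.15, 0, 0, 0, 1], [0, 0, -0.35, 0, 0, 0, 1], [0, 0, -0.6, 0, 0, 0, 1], [0, 0, -0.8, 0, 0, 0, 1], [0, 0, -0.8, 0, 0, 0, 1], [0, 0, -0.8, 0, 0, 0, 1]]]}}

```text
time: 11.25
eef_pos: [0.4897, 0.082, 0.2067]
orientation: [-1.808, -2.568, 0.002]
ft_force: [-0.2, 0.5, -0.7]
finger_gap: 0.0002
grasp_force: 0.0
```

```bash
python3 g.py "[.490,.082,.2]"; python3 w.py wrist5
python3 - <<'E'
from h import *
a=cv2.imread("pics/scene1.png");b,_=ctrl.snapshot("scene")
cv2.imwrite("pics/scene5.png",b)
E
```

```text
t 11.25 p [0.4897 0.082  0.2067] q [ 0.09  0.18  1.67 -0.    1.3  -0.25] F [-0.2  0.5 -0.7] gap 0.0
shift units [-0.001  0.002  0.045] turn units [-0.003 -0.001  0.003]
red [368, 103, 64, 64, 663] [400.  133.9] (0.054, [0.5434, 0.153], [0.5432, 0.1523]) (0.074, [0.5385, 0.1535], [0.5382, 0.1528])
red [380, 118, 29, 30, 677] [393.8 132.3] (0.054, [0.5374, 0.1524], [0.5377, 0.1523]) (0.074, [0.5328, 0.1529], [0.5331, 0.1528])
blue [364, 214, 59, 55, 1250] [390.9 236.8] (0.054, [0.5755, 0.0558], [0.5793, 0.0523]) (0.074, [0.5686, 0.0621], [0.5722, 0.0589])
green [303, 178, 34, 35, 920] [319.1 195.4] (0.09, [0.4895, 0.0818], [0.4898, 0.0822])
```

View pics/scene5.png

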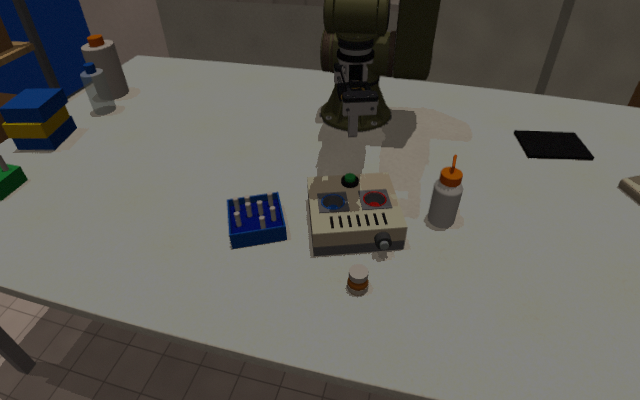

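The bottle (445,200), tube box (256,218) and jar (358,280) stand where they were, the keys are up, and the arm is clear.

```bash
python3 -c "
from workcell import ctrl;print(ctrl.sign_off())"
```

```text
the job is handed in; nothing more can be done
None
```

The red reset key, then the green lamp key, were each pressed to the bottom and let up; green was pressed twice to check its travel, with a peak reading of 36 N on the first press. The blue key, bottle, tube box and jar were left alone, and the job is handed in; the hand-in call returned no verdict.

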